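# Roll the specimen vial onto the tape line

## Task

Roll the red-capped specimen vial across the dark mat onto the yellow tape line by pushing it sideways with the fingertips, so that it comes to rest lying straight along the line and centred over the tape. It must roll there on the mat: do not grip it, lift it, slide it along or press hard on it, and leave the blue-capped vial and everything else where it is.

Things in the scene. Friction and masses are not known exactly. Their poses are not given: they have to be found in the camera images.
- vial: Red-capped vial to roll: smooth cylinder, 28 mm diameter, 92 mm long, pale with a purple stripe, red cap on the last 18 mm at +y; 45 g, friction 0.5. Origin mid-axis (z = 0.018 on the mat), y along the cylinder; x, z turn as it rolls (z up at start). Starts 50-115 mm to either side of the line, within 5 degrees of parallel. Rolls freely ahead of a pushing fingertip, stops within a few mm when let go.
- spare_vial: Blue-capped vial of the same size and shape (28 mm by 92 mm, origin mid-axis, y along the cylinder), lying on the other side of the line in the other half of the mat; leave it alone.
- line: Straight yellow tape line stuck on the mat: 10 mm wide, 280 mm long, 0.6 mm thick to look at but with no step to feel. Origin at the middle of the line on the mat's top (z = 0.004); y axis along the line, x axis horizontal across it (the rolling direction).
- mat: Dark teal rolling mat fixed on the bench, 300 by 300 mm and 4 mm thick. Origin at the centre of its underside (z = 0), x and y axes parallel to its edges and to those of the line, its top at z = 0.004.
- oil_bottle: Small amber bottle with black cap standing on the mat, 28 mm in diameter, 55 mm tall, origin at the centre of its underside. It stands in one half of the mat on the far side of the line; leave it alone.
- petri_dish: Low pale round dish on the mat, 51 mm in diameter, 14 mm tall, origin at the centre of its underside. It stands in the other half of the mat on the near side of the line; leave it alone.
- slide_box: Blue slide box on the bench to the left of the mat, about 87 by 162 by 35 mm, origin at the centre of its underside; leave it alone.
- stain_jar: Open glass jar on the bench to the left of the mat, 64 mm in diameter, 85 mm tall, origin at the centre of its underside; leave it alone.
- forceps: Steel forceps lying on the bench to the right of the mat, about 130 mm long, 4 mm thick, origin at mid-length on the bench; leave it alone.
- reagent: White bottle with green cap standing on the bench to the right of the mat, 60 mm in diameter, 130 mm tall, origin at the centre of its underside; leave it alone.
There are look-alikes about, which are no part of the job. Leave any green look-alike of the vial alone.

How it is judged:
By the outcome, as a careful person would: the job done as asked, in the order asked, and still so for the second after the job is handed in, with the robot touching nothing.
It also fails if it takes over 40 s, if anything falls off the work surface, if the arm or the gripper's body presses on something with over 40 N, if the wrist force passes 120 N, or if a joint passes its speed limit or range.

## Robot

A 6-joint arm with a two-finger parallel gripper is mounted at the origin on the work surface. World frame = base frame: x ahead of the robot, y to its left, z up, the work surface at z = 0. Lengths are in m, angles in rad, forces in N, time in s.
With the tool pointing down it reaches from about 0.275 to 0.875 m from the base axis. Payload 12.5 kg.
Tool frame: the origin (TCP) lies on the centre line of the jaws, within the pads' length; the fingertips stand 11 mm ahead of it and the grasp point (between the pads) lies 8 mm behind it (bot.tip_extent is the distance from the TCP to the fingertips, in m); x points along the fingers, y is the direction in which the jaws open and shut, and the axes are right-handed (so a half turn about x gives the same grasp; the last joint's range is limited). The gripper opens to 85 mm and grips with 20 to 120 N. Pads are 22 mm wide; open, the fingers measure 114 mm over their backs; the gripper's body (76 mm by 85 mm) begins 54 mm behind the grasp point. The pads swing forward as they close: fully open they stand 13 mm farther back than shut.
Start: joints at [1.094, 0.351, 1.652, -0, 1.139, -0.085], TCP at [0.21, 0.508, 0.242] pointing down, gripper open.
Joint ranges: [-2.75, 2.75], [-0.79, 2.1], [0.01, 2.65], [-1.57, 4.71], [0.07, 3.14], [-2.87, 2.87]. Speed limits (rad/s): [2.22, 2.22, 2.79, 3.14, 3.14, 3.14].

## Interface

Orientations are given as [roll, pitch, yaw] about the fixed x, y, z axes, in that order (R = Rz(yaw) Ry(pitch) Rx(roll)).
In Python, from workcell import bot gives the robot as it stands.
- The arm moves only by the tool arm_command, never from a script. Its argument "increments" is a list of rows, each a list of 3 entries, a list of its own where there are three numbers: the closure in counts, from 0 (fully open) to 255 (shut), then the shift along the tool's x, y, z in units of 40 mm (1.0 is 40 mm), then the turn about the tool's x in units of 5 degrees (1.0 is 5 degrees). A call has 1 to 12 rows; each row is the pose to reach, as a shift and turn from the pose measured when the call began, along the tool's axes at that moment; what a row does not reach only later rows make up. A row lasts 1/12 s, in which the tool goes at most 41.7 mm and 7.16 degrees, less where a joint would pass 70% of its speed; a pose out of reach is approached as far as the arm can. A call with a gripper value outside its range is refused whole. The fingers move at their own pace and stop on an object; "newtons" is the grip in N (left out, the last holds). Time passes only in rows, so rows that repeat a pose let the fingers close. It gives the time, the measured TCP pose, the force and the opening at its end, in the units of the state.
- bot.state(): the state, without advancing time (a new reading comes with each control period).
- bot.capture(name): name is "scene" or "top" or "wrist"; returns a dict with "frame" (384x512x3 uint8, red, green, blue), "vfov" (degrees; the focal length in pixels is half the picture's height over the tangent of half this angle, whatever the lens; pixels are square), "cx", "cy" (the principal point, pixels), "view" (4x4, takes a point from world to camera coordinates). Camera axes: x right, y down, z forward; pixel columns grow to the right and rows downward; lengths in m; the calibration is good to about 2 mm. A picture is of the moment at which its call begins. There is no depth.
- bot.close_job(): hands the job in, once; it reports no verdict.
The state is a dict: "clock": time; "joint_pos": joint angles; "qd": joint speeds; "tau": joint torques, N m; "tool_pos": TCP position; "tcp_rot": TCP orientation; "force": force on the tool from outside, world axes, zero at the start; "moment": the same for the moment, N m; "finger_gap": finger opening in m.
Only numpy, scipy, OpenCV 4.12 (cv2) and the standard library are available. Lean on these libraries where they do the work, as an engineer would, in place of code of your own. Each camera call takes 0.05 s, during which the arm holds its last target.

## Working session

There is one attempt and no reset: what is moved stays moved. The work goes in short steps, Python scripts to look and compute and a tool call to move; the robot and the scene stay as the last step left them, time stands still between calls to the robot, and variables do not carry over. Pictures are saved under pics/ and viewed, and the job is handed in when it is done.

Besides the shell and the picture viewer there is one more tool, called after "Call:" as a command line: name --argument value ..., lists and objects as JSON in quotes. arm_command: Moves the arm, as the interface text tells. Its arguments: {"type":"object","properties":{"increments":{"type":"array","items":{"type":"array"}},"newtons":{"type":"number"}},"required":["increments"]}

```bash
mkdir -p pics; cat > h.py <<'E'
import numpy as np, cv2
from workcell import bot
def cap(n,fn):
    d=bot.capture(n); cv2.imwrite('pics/'+fn,cv2.cvtColor(d['frame'],cv2.COLOR_RGB2BGR)); np.savez('pics/'+fn[:-4]+'.npz',**d); return d
def ray(d,u,v,z):
    f=d['frame'].shape[0]/2/np.tan(np.radians(d['vfov'])/2)
    T=np.linalg.inv(d['view']); r=T[:3,:3]@np.array([(u-d['cx'])/f,(v-d['cy'])/f,1]); o=T[:3,3]
    return o+r*(z-o[2])/r[2]
def proj(d,p):
    f=d['frame'].shape[0]/2/np.tan(np.radians(d['vfov'])/2)
    c=d['view'][:3,:3]@np.array(p)+d['view'][:3,3]; return np.array([d['cx']+f*c[0]/c[2],d['cy']+f*c[1]/c[2]])
E
python3 - <<'E'
from h import *
for n in ['scene','top','wrist']: cap(n,n+'1.png')
s=bot.state();print(s['tool_pos'],s['tcp_rot'],s['finger_gap'],s['clock'])
E
```

```text
[0.20987225 0.50812734 0.2418766 ] [-1.68225048  1.56992363 -2.07402007] 0.08565665299079653 0.15
```

View pics/top1.png

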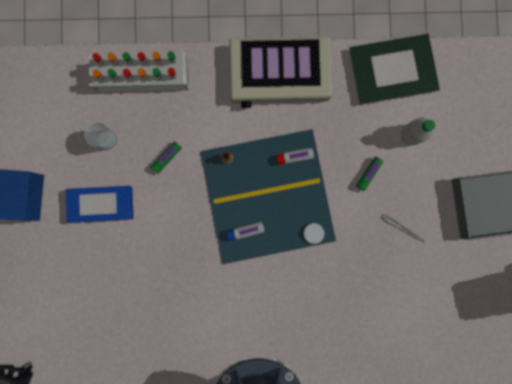

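View pics/scene1.png

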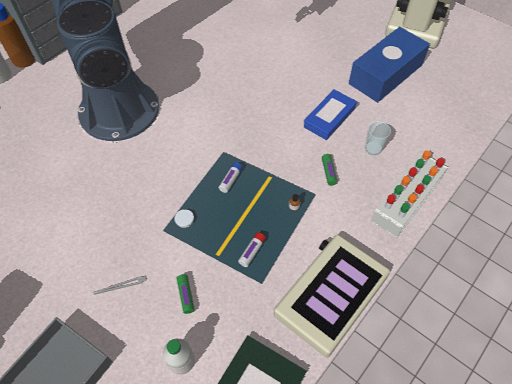

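```bash
cat > m.py <<'E'
from h import *
def masks(d,fr=None):
    h=cv2.cvtColor(d['frame'],cv2.COLOR_RGB2HSV); H,S,V=[h[...,i].astype(int) for i in range(3)]
    return dict(red=((H<8)|(H>172))&(S>150)&(V>80), yel=(H>18)&(H<32)&(S>150)&(V>100), blue=(H>108)&(H<125)&(S>150),pur=(H>122)&(H<150)&(S>80), mat=(H>85)&(H<105)&(S>70)&(V<110), white=(S<60)&(V>150))
def ends(m,d,z):
    v,u=np.nonzero(m); P=np.array([ray(d,a,b,z)[:2] for a,b in zip(u,v)]); c=P.mean(0); w,E=np.linalg.eigh(np.cov(P.T)); a=E[:,1]; a=a*np.sign(a[1]); t=(P-c)@a
    return c,a,t.min(),t.max(),len(u)
E
python3 - <<'E'
from m import *
for n,boxes in [('top',dict(red=(270,145,320,170),pur=(285,148,320,165),yel=(205,170,330,210),blue=(220,220,240,245))),('scene',dict(red=(235,225,275,270),pur=(235,225,275,270),yel=(205,170,280,265),blue=(215,155,245,195)))]:
    d=dict(np.load(f'pics/{n}1.npz')); M=masks(d)
    T=np.linalg.inv(d['view']);print(n,'cam',T[:3,3].round(3))
    for k,(x0,y0,x1,y1) in boxes.items():
        m=M[k].copy(); q=np.zeros_like(m); q[y0:y1,x0:x1]=1; m&=q
        z=.0046 if k=='yel' else .028 if k=='pur' else .024
        c,a,lo,hi,N=ends(m,d,z); print(k,c.round(4),'slope deg',np.degrees(np.arctan2(a[0],a[1])).round(2),round(hi-lo,4),N)
    im=cv2.cvtColor(d['frame'],cv2.COLOR_RGB2BGR)
    x0,y0,x1,y1=(195,120,345,270) if n=='top' else (155,145,325,290)
    cv2.imwrite(f'pics/{n}1z.png',cv2.resize(im[y0:y1,x0:x1],None,fx=4,fy=4,interpolation=cv2.INTER_CUBIC))
E
```

```text
top cam [0.475 0.017 1.237]
red [ 0.6287 -0.0775] slope deg 79.79 0.0248 58
pur [ 0.6373 -0.1222] slope deg -10.32 0.0429 54
yel [ 0.5491 -0.0402] slope deg -9.83 0.2791 437
blue [0.4381 0.0559] slope deg 73.76 0.0263 60
scene cam [ 0.994 -0.513  1.117]
red [ 0.6307 -0.0735] slope deg 83.48 0.0271 65
pur [ 0.6355 -0.1183] slope deg -8.82 0.0474 72
yel [ 0.5505 -0.0471] slope deg -9.73 0.2785 331
blue [0.4375 0.0597] slope deg 86.72 0.0265 44
```

View pics/top1z.png

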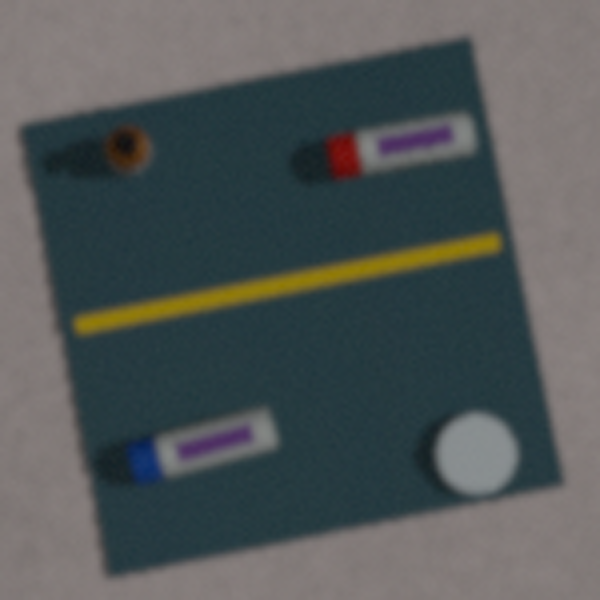

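View pics/scene1z.png

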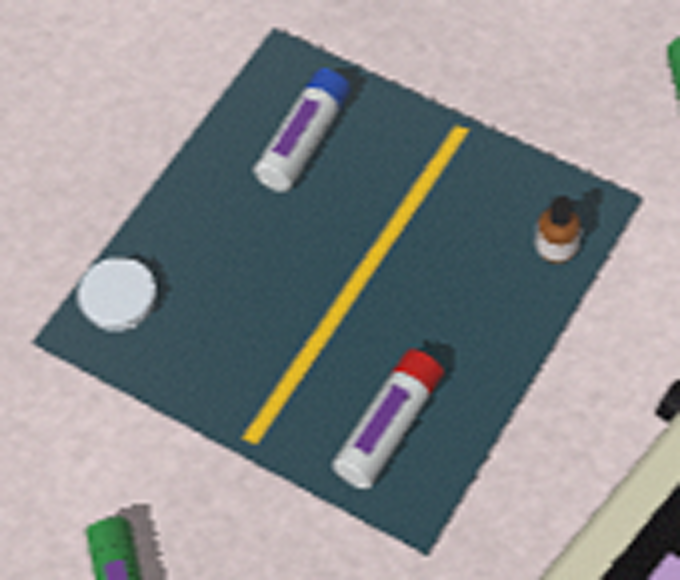

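```bash
cat >> m.py <<'E'
from scipy.spatial.transform import Rotation as Ro
YAW=np.radians(9.8); L0=np.array([.5498,-.0436])
X=np.array([np.cos(YAW),np.sin(YAW)]); Yv=np.array([-X[1],X[0]])
def lf(p): q=np.asarray(p)[:2]-L0; return np.array([q@X,q@Yv])
def toolstate():
    s=bot.state(); R=Ro.from_euler('xyz',s['tcp_rot']).as_matrix(); p=np.array(s['tool_pos']); return s,R,p
def plan(xp,yp,z):
    s,R,p=toolstate(); t=np.r_[L0+xp*X+yp*Yv,z]; return (R.T@(t-p))/.04
def info():
    s,R,p=toolstate(); print('t',s['clock'],'tcp',p.round(4),'lf',lf(p).round(4),'gap',round(s['finger_gap'],4),'F',np.round(s['force'],2)); print(R.round(3))
    y=R[:2,1]; a=np.degrees(np.arctan2(y[1],y[0])); w=np.degrees(np.arctan2(Yv[1],Yv[0]))
    print('tool y dir',a,'want',w,'mod180; world-turn',(w-a+90)%180-90)
E
python3 - <<'E'
from m import *
info(); print(bot.tip_extent, plan(.118,-.087,.15))
E
```

```text
t 0.15 tcp [0.2099 0.5081 0.2419] lf [-0.2411  0.6015] gap 0.0857 F [-0.43 -0.37  0.14]
[[-0.     0.382  0.924]
 [-0.001  0.924 -0.382]
 [-1.    -0.001 -0.   ]]
tool y dir 67.55325845047201 want 99.8 mod180; world-turn 32.24674154952798
0.011 [ 2.30375805 -9.76682988 16.77661929]
```

Call:
arm_command --increments '[[105,[0,-0.8,1.4],-0.54],[105,[0,-1.6,2.8],-1.08],[105,[0,-2.4,4.2],-1.6],[105,[0,-3.25,5.6],-2.1],[105,[0,-4.05,7.0],-2.7],[105,[0,-4.9,8.4],-3.2],[105,[0,-5.7,9.8],-3.8],[105,[0,-6.5,11.2],-4.3],[105,[0,-7.3,12.6],-4.8],[105,[0,-8.1,14.0],-5.4],[105,[0,-9.0,15.4],-5.9],[105,[0,-9.77,16.78],-6.45]]'

```text
clock: 1.15
tool_pos: [0.5143, 0.109, 0.242]
tcp_rot: [-2.352, 1.57, -2.179]
force: [-0.7, 1.0, 0.6]
finger_gap: 0.0503
```

```bash
python3 - <<'E'
from m import *
info(); print(plan(.118,-.087,.20))
E
```

```text
t 1.15 tcp [0.5143 0.109  0.242 ] lf [-0.009   0.1564] gap 0.0503 F [-0.7   0.96  0.57]
[[-0.001 -0.172  0.985]
 [-0.001  0.985  0.172]
 [-1.    -0.001 -0.001]]
tool y dir 99.91418265587554 want 99.8 mod180; world-turn -0.11418265587553833
[ 1.05282373 -6.09001317  3.1637251 ]
```

Call:
arm_command --increments '[[105,[0,-0.9,0.5],0],[105,[0.1,-1.7,0.9],0],[105,[0.3,-2.6,1.4],0],[105,[0.5,-3.5,1.8],0],[105,[0.7,-4.3,2.3],0],[105,[0.9,-5.2,2.7],0],[105,[1.05,-6.1,3.16],0],[105,[1.05,-6.1,3.16],0],[105,[1.05,-6.1,3.16],0],[105,[1.05,-6.1,3.16],0]]'

```text
clock: 1.98
tool_pos: [0.6804, -0.1094, 0.1996]
tcp_rot: [-3.123, 1.569, -2.95]
force: [-0.4, 0.5, -0.7]
finger_gap: 0.0502
```

```bash
python3 - <<'E'
from m import *
info(); print(plan(.118,-.087,.05), plan(.118,-.087,.022))
for n in ['wrist','top']: cap(n,n+'2.png')
d=dict(np.load('pics/wrist2.npz'));T=np.linalg.inv(d['view']);print(T.round(3))
E
```

```text
t 1.9833 tcp [ 0.6804 -0.1094  0.1996] lf [ 0.1175 -0.0871] gap 0.0502 F [-0.44  0.51 -0.68]
[[-0.002 -0.172  0.985]
 [-0.     0.985  0.172]
 [-1.    -0.    -0.002]]
tool y dir 99.90177581863358 want 99.8 mod180; world-turn -0.10177581863358398
[3.74046447e+00 1.67886123e-03 1.75879980e-02] [4.44046360e+00 1.69990911e-03 1.86922153e-02]
[[-0.172  0.938  0.3    0.603]
 [ 0.985  0.164  0.054 -0.123]
 [ 0.001  0.305 -0.952  0.331]
 [ 0.     0.     0.     1.   ]]
```

View pics/wrist2.png

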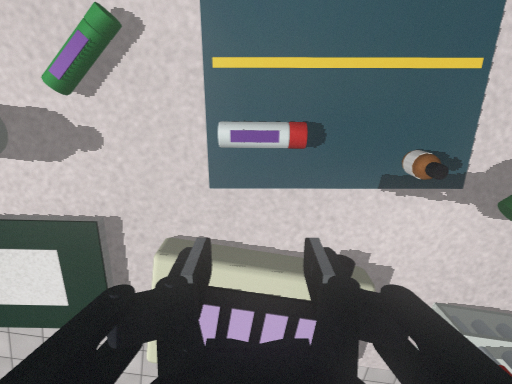

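The wrist view shows the red-capped vial at (263,135) with the tape above it at row 62, both almost level. The green look-alike at (80,50) is off the mat and the fingers are centred on the vial. I'll measure the vial against the line in this sharper view.

```bash
cat >> m.py <<'E'
def wristmeas(d,box,ybox):
    # per-column edges of vial body (white/purple/red) and line
    h=cv2.cvtColor(d['frame'],cv2.COLOR_RGB2HSV); H,S,V=[h[...,i].astype(int) for i in range(3)]
    line=masks(d)['yel']; q=np.zeros_like(line); q[ybox[1]:ybox[3],ybox[0]:ybox[2]]=1
    c,a,lo,hi,N=ends(line&q,d,.004)
    mat=masks(d)['mat']|(V<70); q=np.zeros_like(line); q[box[1]:box[3],box[0]:box[2]]=1
    v=((~mat)&(~line)&q).astype(np.uint8)
    n,lab,st,ce=cv2.connectedComponentsWithStats(v); k=1+np.argmax(st[1:,4]); print('bbox',st[k])
    rc=cv2.minAreaRect(np.argwhere(lab==k)[:,::-1].astype(np.float32)); print(rc)
    # axis: silhouette edges -> tangent planes; mid-angle ray onto z=.018
    cols=np.arange(st[k][0]+6,st[k][0]+st[k][2]-6); P=[]
    f=192/np.tan(np.radians(d['vfov'])/2); T=np.linalg.inv(d['view']); 
    for u in cols:
        r=np.nonzero(lab[:,u]==k)[0]; a0=np.arctan((r.min()-.5-d['cy'])/f); a1=np.arctan((r.max()+.5-d['cy'])/f)
        P.append(ray(d,u,d['cy']+f*np.tan((a0+a1)/2),.018)[:2])
    P=np.array(P); ac=P.mean(0); w,E=np.linalg.eigh(np.cov(P.T)); va=E[:,1]*np.sign(E[1,1])
    n=np.array([a[1],-a[0]]); 
    print('line c',c.round(4),'yaw',np.degrees(np.arctan2(-a[0],a[1])).round(2),'len',round(hi-lo,4),'vial mid',ac.round(4),'yaw',np.degrees(np.arctan2(-va[0],va[1])).round(2))
    print('offset across',((ac-c)@n).round(4),'along',((ac-c)@a).round(4),'len',np.ptp(P@a).round(4))
E
python3 - <<'E'
from m import *
d=dict(np.load('pics/wrist2.npz')); wristmeas(d,(205,95,340,165),(205,40,490,85))
E
```

```text
bbox [ 205   95  103   70 2964]
((256.0, 129.5), (69.0, 102.0), 90.0)
line c [ 0.5491 -0.0383] yaw 9.75 len 0.2793 vial mid [ 0.6378 -0.1176] yaw 13.26
offset across 0.074 along -0.0931 len 0.0959
```

```bash
python3 - <<'E'
from m import *
d=dict(np.load('pics/wrist2.npz')); wristmeas(d,(213,95,340,165),(205,40,490,85))
E
```

```text
bbox [ 213  119   95   33 2487]
((260.0, 135.0), (32.0, 94.0), 90.0)
line c [ 0.5491 -0.0383] yaw 9.75 len 0.2793 vial mid [ 0.6357 -0.1135] yaw 9.33
offset across 0.0726 along -0.0888 len 0.0876
```

Call:
arm_command --increments '[[105,[0.8,0,0],0],[105,[1.6,0,0],0],[105,[2.4,0,0],0],[105,[3.1,0,0],0],[105,[3.7,0,0],0],[105,[4.1,0,0],0],[105,[4.3,0,0.02],0],[105,[4.45,0,0.02],0],[105,[4.5,0,0.02],0],[105,[4.5,0,0.02],0]]'

```text
clock: 2.92
tool_pos: [0.6817, -0.1085, 0.0213]
tcp_rot: [-1.052, 1.57, -0.878]
force: [0.0, 0.1, 0.0]
finger_gap: 0.0506
```

```bash
python3 - <<'E'
from m import *
info()
d=cap('scene','scene3.png'); cv2.imwrite('pics/scene3z.png',cv2.cvtColor(cv2.resize(d['frame'][180:300,180:320],None,fx=5,fy=5,interpolation=2),cv2.COLOR_RGB2BGR))
cap('wrist','wrist3.png')
E
```

```text
t 2.9167 tcp [ 0.6817 -0.1085  0.0213] lf [ 0.1189 -0.0864] gap 0.0506 F [0.03 0.14 0.01]
[[ 0.001 -0.173  0.985]
 [-0.001  0.985  0.173]
 [-1.    -0.001  0.001]]
tool y dir 99.97813412646677 want 99.8 mod180; world-turn -0.17813412646677307
```

View pics/wrist3.png

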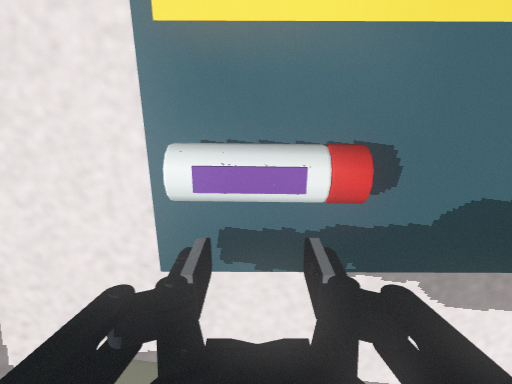

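View pics/scene3z.png

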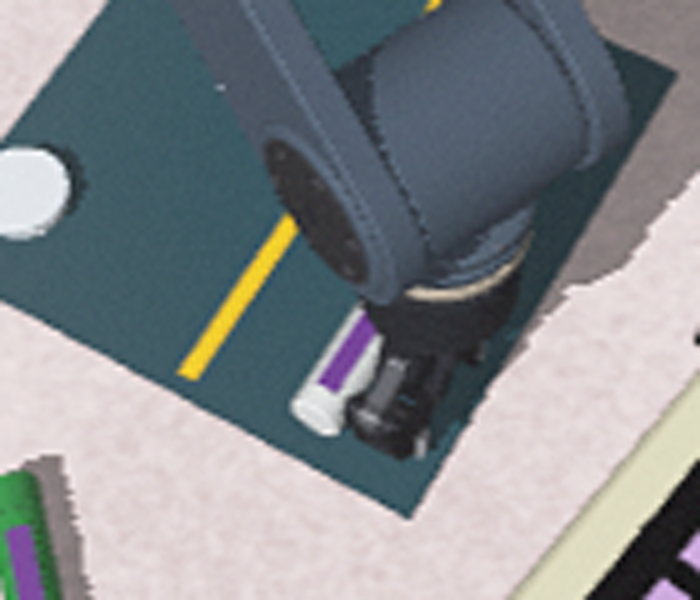

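Call:
arm_command --increments '[[105,[0.05,0,-0.06],0],[105,[0.08,0,-0.14],0],[105,[0.08,0,-0.22],0],[105,[0.08,0,-0.28],0],[105,[0.08,0,-0.33],0],[105,[0.08,0,-0.37],0],[105,[0.08,0,-0.41],0],[105,[0.08,0,-0.45],0],[105,[0.08,0,-0.49],0],[105,[0.08,0,-0.53],0],[105,[0.08,0,-0.58],0],[105,[0.08,0,-0.63],0]]'

```text
clock: 4.02
tool_pos: [0.6569, -0.1131, 0.0186]
tcp_rot: [-0.805, 1.569, -0.631]
force: [0.5, -0.0, -1.1]
finger_gap: 0.0502
```

```bash
python3 - <<'E'
from m import *
info()
cap('wrist','wrist4.png')
E
```

```text
t 4.0167 tcp [ 0.6569 -0.1131  0.0186] lf [ 0.0937 -0.0867] gap 0.0502 F [ 0.53 -0.01 -1.14]
[[ 0.001 -0.173  0.985]
 [-0.001  0.985  0.173]
 [-1.    -0.001  0.001]]
tool y dir 99.97499393196627 want 99.8 mod180; world-turn -0.1749939319662701
```

View pics/wrist4.png

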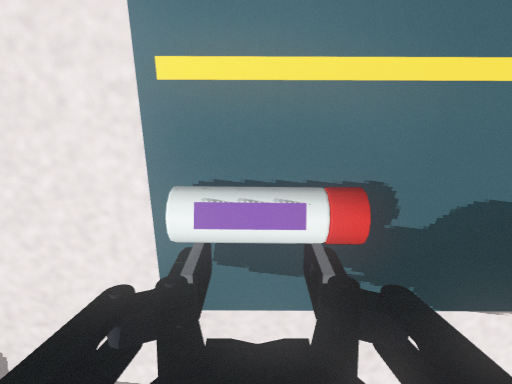

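```bash
python3 - <<'E'
from m import *
d=dict(np.load('pics/wrist4.npz')); wristmeas(d,(160,170,390,243),(150,50,512,90))
d=dict(np.load('pics/wrist3.npz')); wristmeas(d,(163,120,390,215),(150,0,512,30))
E
```

```text
bbox [  160   170   230    73 15654]
((274.5, 206.0), (72.0, 229.0), 90.0)
line c [ 0.5585 -0.0933] yaw 9.85 len 0.1661 vial mid [ 0.6253 -0.1097] yaw 10.04
offset across 0.063 along -0.0276 len 0.1053
bbox [  163   120   227    95 20936]
((275.9999694824219, 167.0), (225.99996948242188, 93.99998474121094), 0.0)
line c [ 0.5598 -0.0947] yaw 9.86 len 0.1621 vial mid [ 0.6322 -0.1079] yaw 10.03
offset across 0.0691 along -0.0254 len 0.1018
```

```bash
python3 - <<'E'
s=open('m.py').read()
s=s.replace("    mat=masks(d)['mat']|(V<70);","    mk=masks(d); mat=~((S<70)&(V>110)|mk['pur']|mk['red']|((H>125)&(H<160)&(S>60)&(V>60)));")
open('m.py','w').write(s)
E
python3 - <<'E'
from m import *
d=dict(np.load('pics/wrist2.npz')); wristmeas(d,(213,95,340,165),(205,40,490,85))
d=dict(np.load('pics/wrist3.npz')); wristmeas(d,(163,120,390,215),(165,0,512,30))
d=dict(np.load('pics/wrist4.npz')); wristmeas(d,(160,170,390,260),(150,50,512,90))
E
```

```text
bbox [ 217  121   90   27 2325]
((261.5, 134.0), (88.99998474121094, 25.999996185302734), -0.0)
line c [ 0.5491 -0.0383] yaw 9.75 len 0.2793 vial mid [ 0.6355 -0.112 ] yaw 9.6
offset across 0.0726 along -0.0872 len 0.0822
bbox [  163   142   211    62 12073]
((267.8842468261719, 172.58770751953125), (210.17404174804688, 59.31365966796875), 0.7298429608345032)
line c [ 0.5594 -0.0921] yaw 9.87 len 0.1568 vial mid [ 0.6353 -0.1112] yaw 9.31
offset across 0.0716 along -0.0318 len 0.0947
bbox [  160   186   211    74 11904]
((264.9999694824219, 222.49996948242188), (209.99996948242188, 72.99998474121094), 0.0)
line c [ 0.5585 -0.0933] yaw 9.85 len 0.1661 vial mid [ 0.6312 -0.1133] yaw 9.8
offset across 0.0682 along -0.0321 len 0.0976
```

Call:
arm_command --increments '[[105,[0.01,0,-0.06],0],[105,[0.01,0,-0.12],0],[105,[0.01,0,-0.18],0],[105,[0.01,0,-0.24],0],[105,[0.01,0,-0.3],0],[105,[0.01,0,-0.36],0],[105,[0.01,0,-0.42],0],[105,[0.01,0,-0.48],0],[105,[0.01,0,-0.54],0],[105,[0.01,0,-0.6],0],[105,[0.01,0,-0.65],0],[105,[0.01,0,-0.7],0]]'

```text
clock: 5.07
tool_pos: [0.6288, -0.118, 0.0181]
tcp_rot: [-0.954, 1.569, -0.78]
force: [0.1, 0.6, -0.7]
finger_gap: 0.0503
```

Call:
arm_command --increments '[[105,[0,0,-0.06],0],[105,[0,0,-0.12],0],[105,[0,0,-0.18],0],[105,[0,0,-0.24],0],[105,[0,0,-0.3],0],[105,[0,0,-0.36],0],[105,[0,0,-0.42],0],[105,[0,0,-0.47],0],[105,[0,0,-0.52],0],[105,[0,0,-0.57],0],[105,[0,0,-0.61],0],[105,[0,0,-0.64],0]]'

```text
clock: 6.07
tool_pos: [0.6034, -0.1225, 0.0181]
tcp_rot: [-0.936, 1.569, -0.762]
force: [-0.4, -0.6, 0.4]
finger_gap: 0.05
```

```bash
python3 - <<'E'
from m import *
info()
d=cap('wrist','wrist5.png'); wristmeas(d,(163,150,390,242),(165,90,512,190))
E
```

```text
t 6.0667 tcp [ 0.6034 -0.1225  0.0181] lf [ 0.0394 -0.0869] gap 0.05 F [-0.45 -0.57  0.39]
[[ 0.001 -0.173  0.985]
 [-0.001  0.985  0.173]
 [-1.    -0.001  0.001]]
tool y dir 99.96694660265486 want 99.8 mod180; world-turn -0.1669466026548605
bbox [  163   161   208    81 11726]
((266.5, 201.0), (80.0, 207.0), 90.0)
line c [ 0.5553 -0.0798] yaw 9.17 len 0.1802 vial mid [ 0.573  -0.1228] yaw 5.36
offset across 0.0106 along -0.0452 len 0.0948
```

View pics/wrist5.png

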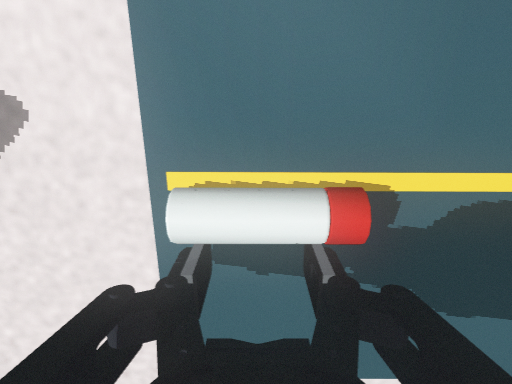

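```bash
python3 - <<'E'
from m import *
d=dict(np.load('pics/wrist5.npz')); f=192/np.tan(np.radians(d['vfov'])/2)
g=d['frame'].astype(int)
for u in (180,230,290,350):
    print(u,[(r,tuple(g[r,u])) for r in list(range(183,191))+list(range(239,248))])
for u in (180,230,290,350):
    p=ray(d,u,d['cy']+f*np.tan((np.arctan((186.7-d['cy'])/f)+np.arctan((243.3-d['cy'])/f))/2),.018)
    print('vial',lf(p).round(4))
for u in (420,460,500):
    r=np.nonzero(masks(d)['yel'][:,u])[0]; print(r.min(),r.max(),lf(ray(d,u,(r.min()+r.max())/2,.0046)).round(4))
d=dict(np.load('pics/wrist4.npz'))
for u in (180,300,420,500):
    r=np.nonzero(masks(d)['yel'][:,u])[0]; print(r.min(),r.max(),lf(ray(d,u,(r.min()+r.max())/2,.0046)).round(4))
E
```

```text
180 [(183, (np.int64(246), np.int64(227), np.int64(97))), (184, (np.int64(246), np.int64(226), np.int64(96))), (185, (np.int64(246), np.int64(226), np.int64(96))), (186, (np.int64(245), np.int64(225), np.int64(97))), (187, (np.int64(207), np.int64(190), np.int64(112))), (188, (np.int64(156), np.int64(160), np.int64(155))), (189, (np.int64(160), np.int64(165), np.int64(163))), (190, (np.int64(169), np.int64(173), np.int64(172))), (239, (np.int64(214), np.int64(221), np.int64(220))), (240, (np.int64(209), np.int64(217), np.int64(216))), (241, (np.int64(204), np.int64(213), np.int64(210))), (242, (np.int64(199), np.int64(207), np.int64(205))), (243, (np.int64(172), np.int64(178), np.int64(177))), (244, (np.int64(100), np.int64(121), np.int64(127))), (245, (np.int64(93), np.int64(117), np.int64(125))), (246, (np.int64(88), np.int64(114), np.int64(121))), (247, (np.int64(87), np.int64(111), np.int64(121)))]
230 [(183, (np.int64(237), np.int64(213), np.int64(90))), (184, (np.int64(169), np.int64(146), np.int64(73))), (185, (np.int64(169), np.int64(149), np.int64(75))), (186, (np.int64(169)
[... 2080 characters left out ...]
int64(65), np.int64(62))), (240, (np.int64(190), np.int64(61), np.int64(57))), (241, (np.int64(186), np.int64(57), np.int64(53))), (242, (np.int64(180), np.int64(56), np.int64(52))), (243, (np.int64(181), np.int64(59), np.int64(57))), (244, (np.int64(99), np.int64(52), np.int64(52))), (245, (np.int64(64), np.int64(69), np.int64(75))), (246, (np.int64(65), np.int64(70), np.int64(74))), (247, (np.int64(61), np.int64(68), np.int64(72)))]
vial [ 0.0135 -0.1243]
vial [ 0.0134 -0.0999]
vial [ 0.0133 -0.0705]
vial [ 0.0132 -0.0412]
173 190 [-0.     -0.0022]
173 190 [-0.0001  0.0186]
173 191 [0.0001 0.0394]
56 78 [-0.     -0.1223]
57 79 [ 0.0002 -0.0668]
57 79 [ 0.     -0.0114]
57 80 [0.0001 0.0257]
```

Call:
arm_command --increments '[[105,[0,0,-0.04],0],[105,[0,0,-0.08],0],[105,[0,0,-0.12],0],[105,[0,0,-0.16],0],[105,[0,0,-0.19],0],[105,[0,0,-0.22],0],[105,[0,0,-0.24],0],[105,[0,0,-0.26],0],[105,[0,0,-0.28],0],[105,[0,0,-0.29],0],[105,[0,0,-0.3],0],[105,[0,0,-0.31],0]]'

```text
clock: 7.12
tool_pos: [0.591, -0.1247, 0.018]
tcp_rot: [-1.02, 1.57, -0.845]
force: [0.3, -0.1, 0.2]
finger_gap: 0.0507
```

```bash
cat > fin.py <<'E'
from m import *
import sys
info()
d=cap('wrist',sys.argv[1]+'.png'); f=192/np.tan(np.radians(d['vfov'])/2); g=d['frame'].astype(int)
h=cv2.cvtColor(d['frame'],cv2.COLOR_RGB2HSV); H,S,V=[h[...,i].astype(int) for i in range(3)]
m=(S<70)&(V>120)|((H<8)|(H>172))&(S>130)&(V>75)|((H>122)&(H<160)&(S>60)&(V>60))
for u in map(int,sys.argv[2].split(',')):
    col=m[:,u].astype(int); best=(0,0);i=0
    while i<384:
        if col[i]:
            j=i
            while j<384 and col[j]: j+=1
            if j-i>best[1]-best[0]: best=(i,j)
            i=j
        i+=1
    a,b=best; p=ray(d,u,d['cy']+f*np.tan((np.arctan((a-.5-d['cy'])/f)+np.arctan((b-.5-d['cy'])/f))/2),.018)
    print('vial',u,a,b-1,lf(p).round(4))
for u in map(int,sys.argv[3].split(',')):
    r=np.nonzero(masks(d)['yel'][:,u])[0]
    if len(r): print('line',r.min(),r.max(),lf(ray(d,u,(r.min()+r.max())/2,.0046)).round(4))
E
python3 fin.py wrist6 180,225,290,340,355 420,460,500
```

```text
t 7.1167 tcp [ 0.591  -0.1247  0.018 ] lf [ 0.0268 -0.0869] gap 0.0507 F [ 0.32 -0.14  0.17]
[[ 0.001 -0.173  0.985]
 [-0.001  0.985  0.173]
 [-1.    -0.001  0.001]]
tool y dir 99.97063125500546 want 99.8 mod180; world-turn -0.1706312550054605
vial 180 187 243 [ 0.0009 -0.1243]
vial 225 188 245 [ 0.0016 -0.1023]
vial 290 188 245 [ 0.0015 -0.0705]
vial 340 188 243 [ 0.001  -0.0461]
vial 355 188 243 [ 0.0009 -0.0388]
line 196 213 [0.0001 0.    ]
line 196 213 [0.     0.0213]
line 196 213 [-0.      0.0426]
```

View pics/wrist6.png

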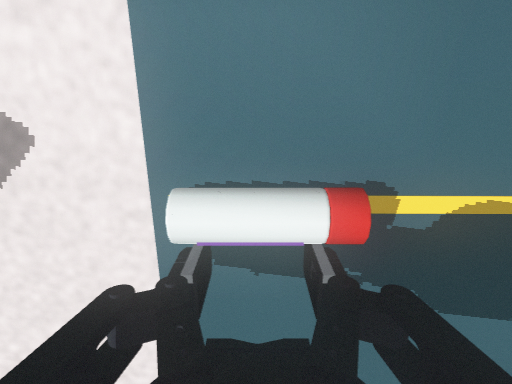

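Offset is about 1 mm and the vial is parallel. I'll back away gently, rise, and check how it rests.

Call:
arm_command --increments '[[105,[0,0,0.03],0],[105,[0,0,0.1],0],[105,[0,0,0.25],0],[105,[0,0,0.45],0],[105,[0,0,0.65],0],[105,[0,0,0.8],0],[105,[0,0,0.8],0],[105,[0,0,0.8],0]]'

```text
clock: 7.83
tool_pos: [0.6227, -0.119, 0.0179]
tcp_rot: [-1.12, 1.57, -0.945]
force: [-0.5, -0.3, -0.8]
finger_gap: 0.0506
```

```bash
python3 fin.py wrist7 180,225,270,310,340,355 420,460,500
```

```text
t 7.8333 tcp [ 0.6227 -0.119   0.0179] lf [ 0.059  -0.0867] gap 0.0506 F [-0.47 -0.31 -0.82]
[[ 0.001 -0.173  0.985]
 [-0.001  0.985  0.173]
 [-1.    -0.001  0.001]]
tool y dir 99.99094107567738 want 99.8 mod180; world-turn -0.1909410756773866
vial 180 118 180 [ 0.0011 -0.1215]
vial 225 118 181 [ 0.0013 -0.1011]
vial 270 118 181 [ 0.0012 -0.0807]
vial 310 118 180 [ 0.0009 -0.0625]
vial 340 118 180 [ 0.0009 -0.0489]
vial 355 118 180 [ 0.0009 -0.0421]
line 134 154 [ 0.0002 -0.0055]
line 135 154 [0.0004 0.0145]
line 135 154 [0.0003 0.0344]
```

View pics/wrist7.png

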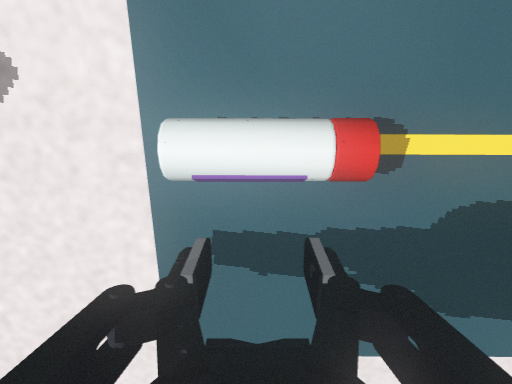

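Call:
arm_command --increments '[[105,[-0.5,0,0.9],0],[105,[-1.2,0,1.0],0],[105,[-2.0,0,1.2],0],[105,[-2.8,0,1.3],0],[105,[-3.6,0,1.4],0],[105,[-4.4,0,1.5],0],[105,[-4.4,0,1.5],0],[105,[-4.4,0,1.5],0]]'

```text
clock: 8.55
tool_pos: [0.6819, -0.1086, 0.1957]
tcp_rot: [-0.596, 1.567, -0.422]
force: [-0.3, 0.2, -1.2]
finger_gap: 0.0506
```

```bash
python3 fin.py wrist8 225,240,250,265,280,290 340,380,440,470
python3 - <<'E'
from m import *
for n in ('top','scene'):
    d=cap(n,n+'8.png')
d=dict(np.load('pics/wrist8.npz')); T=np.linalg.inv(d['view'])
E
```

```text
t 8.55 tcp [ 0.6819 -0.1086  0.1957] lf [ 0.1191 -0.0865] gap 0.0506 F [-0.33  0.17 -1.19]
[[ 0.004 -0.173  0.985]
 [-0.002  0.985  0.173]
 [-1.    -0.002  0.003]]
tool y dir 99.98342602205916 want 99.8 mod180; world-turn -0.18342602205916592
vial 225 187 244 [ 0.1666 -0.1233]
vial 240 187 247 [ 0.1683 -0.1061]
vial 250 187 248 [ 0.1689 -0.0945]
vial 265 187 250 [ 0.17   -0.0772]
vial 280 187 253 [ 0.1718 -0.0598]
vial 290 187 255 [ 0.173  -0.0482]
line 54 64 [ 0.0002 -0.0025]
line 54 64 [0.     0.0382]
line 54 64 [-0.0002  0.0992]
line 55 64 [0.0002 0.1298]
```

View pics/wrist8.png

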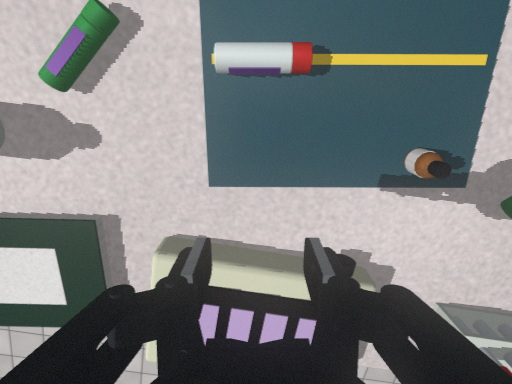

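View pics/scene8.png

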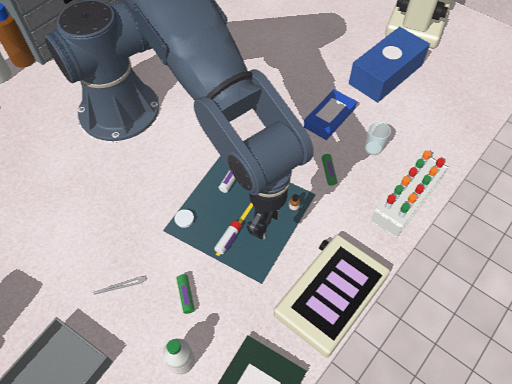

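View pics/top8.png

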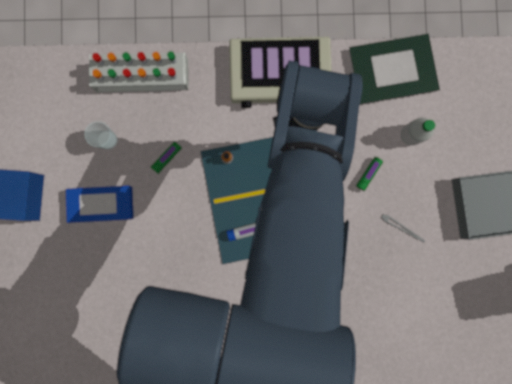

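```bash
python3 - <<'E'
from m import *
d=dict(np.load('pics/wrist8.npz')); wristmeas(d,(211,25,330,90),(316,40,490,85))
E
```

```text
bbox [ 211   41  101   34 3124]
((261.0262451171875, 57.90032958984375), (100.04217529296875, 32.9724235534668), 0.716159999370575)
line c [0.5397 0.0144] yaw 9.77 len 0.1735 vial mid [ 0.565  -0.1253] yaw 10.32
offset across 0.0012 along -0.1419 len 0.0857
```

```bash
python3 - <<'E'
from workcell import bot
print(bot.close_job())
E
```

```text
the job is handed in; nothing more can be done
None
```

I rolled the red-capped vial about 72 mm across the mat onto the yellow line. I pushed it slowly from its far side with both fingertips, without gripping or lifting it. Then I backed the fingers off, raised them clear and handed the job in at about 9 s.

- **Vial position:** after release, two wrist views put the vial's axis about 1 mm off the line's centre (0.8 and 1.2 mm), on the side it came from. It lies within about 0.5° of parallel to the line and on the tape along its whole length.
- **Force:** every force reading I took stayed around 1 N, which is noise level.
- **Other objects:** the blue-capped vial, both bottles, the dish and the green look-alikes looked unmoved in the final pictures. I judged that by eye, not by measurement.
- **Checks that failed or fell short:** one automatic reading of the last wrist picture failed because it picked up the bench, so I repeated it with a tighter window. The arm blocked the overhead camera's view of the vial at the end, so the final position rests on the wrist camera, with the scene view agreeing by eye.

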